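# Load the tumbler barrel with filed blanks and stopper it

### The arm

A 6-joint arm with a two-finger parallel gripper is mounted at the origin on the work surface. World frame = base frame: x ahead of the robot, y to its left, z up, the work surface at z = 0. Lengths are in m, angles in rad, forces in N, time in s.
With the tool pointing down it reaches from about 0.275 to 1 m from the base axis. Payload 8.4 kg.
Tool frame: the origin (TCP) lies between the finger pads; the fingertips stand 17 mm ahead of it and the grasp point (between the pads) lies 2 mm behind it; z points along the fingers, x is the direction in which the jaws open and shut, and the axes are right-handed (so a half turn about z gives the same grasp; the last joint's range is limited). The gripper opens to 85 mm and grips with 20 to 120 N. Pads are 22 mm wide; open, the fingers measure 114 mm over their backs; the gripper's body (76 mm by 85 mm) begins 54 mm behind the grasp point. The pads swing forward as they close: fully open they stand 13 mm farther back than shut.
Start: joints at [-1.155, 0.353, 1.633, -0, 1.155, -0.002], TCP at [0.254, -0.571, 0.248] pointing down, gripper open.
Joint ranges: [-2.63, 2.63], [-0.92, 2.1], [0.06, 2.66], [-1.3, 4.44], [0, 2.69], [-3.02, 3.02]. Speed limits (rad/s): [2.22, 2.22, 2.79, 3.14, 3.14, 3.14].

### API

Orientations are given as [roll, pitch, yaw] about the fixed x, y, z axes, in that order (R = Rz(yaw) Ry(pitch) Rx(roll)).
In Python, from workcell import bot, cams, ticket gives the robot as it stands.
- The arm moves only by the tool step_arm, never from a script. Its argument "rows" is a list of rows, each an object with "delta_pos": the shift along the tool's x, y, z in cm, a list of three; "angular": the turn, a rotation vector about the tool's x, y, z in degrees, a list of three. A call has 1 to 5 rows; each row is the pose to reach, as a shift and turn from the pose commanded when the call began, along the tool's axes at that moment; what a row does not reach only later rows make up. A row lasts 1/8 s, in which the tool goes at most 62.5 mm and 10.7 degrees, less where a joint would pass 70% of its speed; a pose out of reach is approached as far as the arm can. A call with a gripper value outside its range is refused whole. "grip" is the opening, from -1 (shut) to 1 (fully open), so that 0 is half open, set as the call begins (left out, the last holds). The fingers move at their own pace and stop on an object; "squeeze" is the grip in N (left out, the last holds). Time passes only in rows, so rows that repeat a pose let the fingers close. It gives the time, the measured TCP pose, the force and the opening at its end, in the units of the state.
- bot.read_state(): the state, without advancing time (a new reading comes with each control period).
- cams.read_camera(name): name is "scene" or "top" or "wrist"; returns a dict with "img" (480x640x3 uint8, blue, green, red), "mtx" (3x3 intrinsics, pixels), "cam_to_world" (4x4, takes a point from camera to world coordinates). Camera axes: x right, y down, z forward; pixel columns grow to the right and rows downward; lengths in m; the calibration is good to about 2 mm. A picture is of the moment at which its call begins. There is no depth.
- ticket.close_job(): hands the job in, once; it reports no verdict.
Trained networks look in a picture, given as the dict that the camera call returned (one of the last four; its "shot" number tells which), for a name from the list of things; names that differ only in an ending like _2 or _b are one class to them, and where a whole thing is asked for, a point or a joint stands for the part that bears it (a point fixed in the world has none). Each returns a list of dicts, best first, with "p" (0 to 1); they miss things now and then, are a little off and sometimes report something else, mostly with a low value. They report only what shows in the picture. A call takes as long as a camera call. They do not tell look-alikes from the thing itself.
- cams.recognise(picture, target): "xy" ([column, row] in pixels, amid what is visible of it).
The state is a dict: "clock": time; "q": joint angles; "qvel": joint speeds; "tau": joint torques, N m; "tool_pos": TCP position; "eef_rot": TCP orientation; "contact_force": force on the tool from outside, world axes, zero at the start; "moment": the same for the moment, N m; "grip_width": finger opening in m.
Only numpy, scipy, OpenCV 4.12 (cv2) and the standard library are available. Lean on these libraries where they do the work, as an engineer would, in place of code of your own. Each camera call takes 0.05 s, during which the arm holds its last target. There are 200 camera calls.

### The job

Pick up the small sheet-metal tray by its bridge handle and tip its four filed aluminium blanks into the open tumbler barrel, then put the empty tray back down level on the bench. After that, lower the tapered rubber bung by its knob into the barrel's neck until its shoulder sits fully home on the rim - do not let it drop in - and let go. Leave the two upright sleeves, the file and the channel where they are.

Things in the scene. Friction and masses are not known exactly. Their poses are not given: they have to be found in the camera images.
- barrel: Grey tumbler drum, upright, open at the top, fixed (cannot move). Body 144 mm outer diameter, drawn in to a neck 122 mm outer, 110 mm inner diameter (top 27 mm; the bore below is wider). Height 125 mm, inner floor 8 mm up. Origin: centre of its underside, on the plywood board whose top is 12 mm above the bench top (world z = 0.012). z up; its yaw does not matter.
- barrel_mouth (a point): Centre of the barrel's mouth, in the plane of the rim, 125 mm above the barrel's underside. z up.
- bung: Loose black rubber bung standing upright on its narrow end, about 0.3 kg. Tapered plug 32 mm long, 88 mm diameter at the bottom, 103 mm at the top; above it a flange 124 mm in diameter, 9 mm thick; on top an upright round aluminium knob 32 mm in diameter, 34 mm tall. Total height 75 mm. Origin: centre of its underside on the board; z up.
- bung_shoulder (a point): On the bung's axis at the underside of its flange, 32 mm above the bung's origin. This shoulder rests on the barrel's rim when home: the point then coincides with barrel_mouth.
- bung_knob (a point): On the bung's axis, half way up the knob, 58 mm above the bung's origin: the grip point.
- tray: Loose sheet-metal tray, 150 mm long (x), 78 mm wide (y); floor 4 mm thick; walls 36 mm high, 4 mm thick on both sides and at the back (-x); the front end (+x) is open. A bridge handle spans it at mid length. 0.32 kg empty, 0.52 kg loaded. Origin: centre of its underside, on the board; x towards the open lip, z up. Starts level, lip turned roughly (within 40 degrees) towards -x, the robot's side.
- tray_lip (a point): Middle of the open front edge of the tray's floor (upper face): 75 mm along the tray's +x, 4 mm above its underside.
- tray_handle (a point): Centre of the wooden handle bar, 86 mm above the tray's underside at its middle: the grip point. The bar runs along the tray's y, 14 mm thick in x, 28 mm tall, 70 mm long between two steel cheeks (72 to 100 mm above the underside). Pinch its thickness from above, fingers closing along the tray's x. Blanks pass beneath it.
- blank1: One of four equal loose machined aluminium blanks, 34 x 24 x 22 mm, about 50 g, lying loose on the tray floor at the start; they begin to slide when the tray is tipped by 23 to 32 degrees (about 45 degrees empties it). Origin: centre of its underside.
- blank2: One of four equal loose machined aluminium blanks, 34 x 24 x 22 mm, about 50 g, lying loose on the tray floor at the start; they begin to slide when the tray is tipped by 23 to 32 degrees (about 45 degrees empties it). Origin: centre of its underside.
- blank3: One of four equal loose machined aluminium blanks, 34 x 24 x 22 mm, about 50 g, lying loose on the tray floor at the start; they begin to slide when the tray is tipped by 23 to 32 degrees (about 45 degrees empties it). Origin: centre of its underside.
- blank4: One of four equal loose machined aluminium blanks, 34 x 24 x 22 mm, about 50 g, lying loose on the tray floor at the start; they begin to slide when the tray is tipped by 23 to 32 degrees (about 45 degrees empties it). Origin: centre of its underside.
- sleeve_brown: Bystander: brown rectangular sleeve housing, open at the top, 36 x 70 x 100 mm tall, standing on the far part of the board. Origin: centre of its underside. Leave alone.
- sleeve_black: Bystander: black rectangular sleeve housing, same shape, 36 x 70 x 100 mm tall. Origin: centre of its underside. Leave alone.
- file: Bystander: flat hand file with wooden handle, 240 mm long, 24 mm high, lying on the bench at the robot's right. Origin: underside near mid length, x along it. Leave alone.
- channel: Bystander: aluminium U-channel, 140 x 34 x 30 mm, lying on the bench at the robot's left. Origin: centre of its underside, x along it. Leave alone.
There are look-alikes about, which are no part of the job. What is shaped like the tray but green is not meant.

How it is judged:
By the outcome, as a careful person would: the job done as asked, in the order asked, and still so for the second after the job is handed in, with the robot touching nothing.
It also fails if it takes over 70 s, if anything falls off the work surface, if the arm or the gripper's body presses on something with over 40 N, if the wrist force passes 120 N, or if a joint passes its speed limit or range.

## Working session

There is one attempt and no reset: what is moved stays moved. The work goes in short steps, Python scripts to look and compute and a tool call to move; the robot and the scene stay as the last step left them, time stands still between calls to the robot, and variables do not carry over. Pictures are saved under pics/ and viewed, about 8 in all and at most 12, crops included, and the job is handed in when it is done.

Besides the shell and the picture viewer there is one more tool, called after ">>>" by a JSON object that holds its "name" and its "arguments". step_arm: Moves the arm, as the interface text tells. Its arguments: {"type":"object","properties":{"rows":{"type":"array","items":{"type":"object","properties":{"delta_pos":{"type":"array","items":{"type":"number"}},"angular":{"type":"array","items":{"type":"number"}}}}},"grip":{"type":"number"},"squeeze":{"type":"number"}},"required":["rows"]}

```bash
mkdir -p pics; ls
cat > h.py <<'E'
import numpy as np, cv2
from workcell import bot, cams, ticket
from scipy.spatial.transform import Rotation as R
def ray(c,uv):
    T=np.array(c["cam_to_world"]);K=np.array(c["mtx"])
    d=T[:3,:3]@np.linalg.solve(K,[uv[0],uv[1],1.]);return T[:3,3],d/np.linalg.norm(d)
def tri(obs):
    A=np.zeros((3,3));b=np.zeros(3)
    for c,uv in obs:
        o,d=ray(c,uv);P=np.eye(3)-np.outer(d,d);A+=P;b+=P@o
    p=np.linalg.solve(A,b)
    return p,[float(np.linalg.norm((np.eye(3)-np.outer(d,d))@(p-o))) for o,d in [ray(*x) for x in obs]]
def onz(c,uv,z):
    o,d=ray(c,uv);return o+d*(z-o[2])/d[2]
def proj(c,p):
    T=np.array(c["cam_to_world"]);q=np.array(c["mtx"])@(T[:3,:3].T@(np.array(p)-T[:3,3]));return q[:2]/q[2]
E
python3 - <<'E'
from h import *
s=bot.read_state();print(s)
for n in ["scene","top"]:
    c=cams.read_camera(n);cv2.imwrite(f"pics/{n}0.png",c["img"])
    print(n,np.round(c["cam_to_world"],3).tolist(),np.round(c["mtx"],1).tolist())
    for t in ["barrel","barrel_mouth","bung","bung_knob","bung_shoulder","tray","tray_handle","tray_lip","blank1"]:
        print(t,[(np.round(r["xy"]).tolist(),round(r["p"],2)) for r in cams.recognise(c,t)][:5])
E
```

```text
pics
{'clock': 0.0, 'q': array([-1.15544883e+00,  3.53620897e-01,  1.63416758e+00,  4.63748615e-06,
        1.15521473e+00, -2.42829868e-03]), 'qvel': array([-2.61889882e-03, -7.67821350e-04, -2.07155842e-04, -2.50390427e-03,
        7.31100894e-05, -6.42901752e-04]), 'tau': array([-3.24545195e-03, -6.05259275e+01, -3.42070377e+01, -2.36107871e-04,
        9.23698826e-03, -3.94737299e-06]), 'tool_pos': array([ 0.25337359, -0.57081758,  0.24756439]), 'eef_rot': array([-3.14158499e+00,  1.41053900e-03, -1.15302240e+00]), 'contact_force': array([ 0.67504806, -0.23372271,  0.19973965]), 'moment': array([-0.03024592,  0.02584564,  0.01473195]), 'grip_width': 0.08576768724784557}
scene [[0.396, 0.484, -0.78, 1.5], [0.918, -0.209, 0.337, -0.442], [-0.0, -0.85, -0.527, 0.805], [0.0, 0.0, 0.0, 1.0]] [[495.7, 0.0, 322.7], [0.0, 495.7, 233.5], [0.0, 0.0, 1.0]]
barrel [([420.0, 240.0], 0.97)]
barrel_mouth [([420.0, 243.0], 0.59)]
bung [([223.0, 298.0], 0.88)]
bung_knob [([225.0, 298.0], 0.87)]
bung_shoulder [([224.0, 295.0], 0.73)]
tray [([343.0, 279.0], 0.94), ([308.0, 328.0], 0.63), ([365.0, 2
[... 167 characters left out ...]
42.0, 282.0], 0.52)]
top [[-0.039, -0.975, 0.218, 0.146], [-0.999, 0.039, -0.005, -0.02], [-0.003, -0.218, -0.976, 1.6], [0.0, 0.0, 0.0, 1.0]] [[445.4, 0.0, 316.1], [0.0, 445.4, 234.7], [0.0, 0.0, 1.0]]
barrel [([235.0, 219.0], 0.55)]
barrel_mouth [([233.0, 218.0], 0.76)]
bung [([386.0, 217.0], 0.68), ([347.0, 165.0], 0.35), ([269.0, 169.0], 0.25)]
bung_knob [([389.0, 222.0], 0.58)]
bung_shoulder [([387.0, 217.0], 0.83)]
tray [([236.0, 321.0], 0.98), ([301.0, 212.0], 0.8)]
tray_handle [([302.0, 214.0], 0.86), ([238.0, 319.0], 0.74), ([269.0, 170.0], 0.55)]
tray_lip [([303.0, 214.0], 0.89), ([235.0, 317.0], 0.89), ([159.0, 218.0], 0.66)]
blank1 [([303.0, 232.0], 0.58), ([298.0, 226.0], 0.58)]
```

Run:
```python
import cv2,numpy as np
a=cv2.imread("pics/scene0.png");b=cv2.imread("pics/top0.png")
x=cv2.resize(a[140:380,160:480],(800,600),interpolation=cv2.INTER_CUBIC)
y=cv2.resize(b[100:370,130:490],(800,600),interpolation=cv2.INTER_CUBIC)
cv2.imwrite("pics/s1.png",x);cv2.imwrite("pics/t1.png",y)
```

```text
(no output)
```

View pics/s1.png

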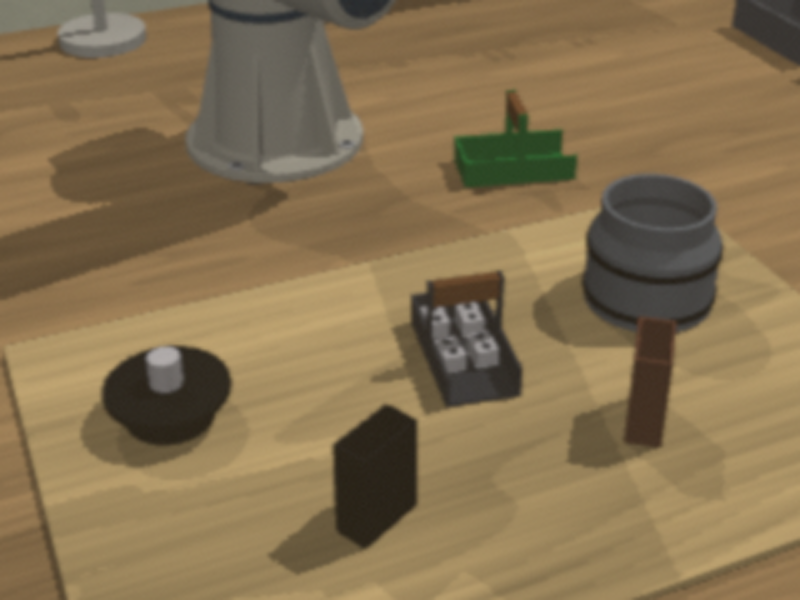

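View pics/t1.png

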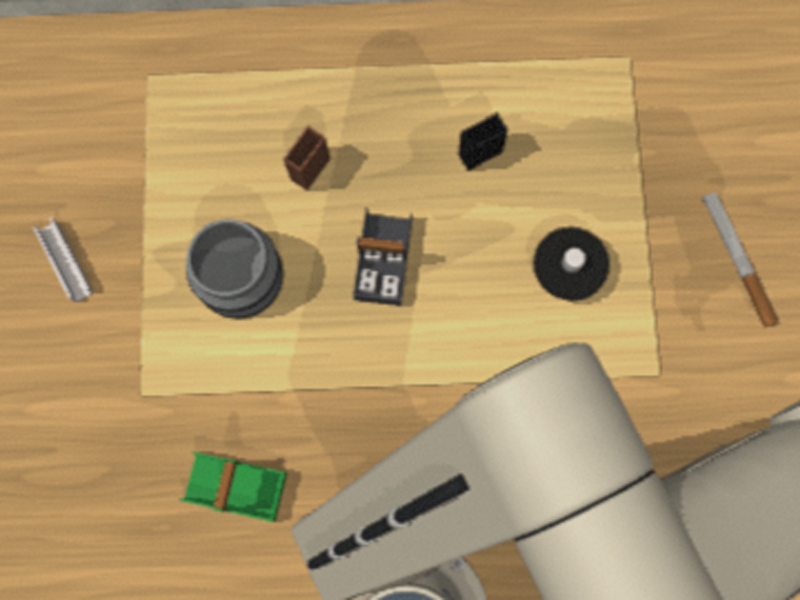

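The scene view (crop) shows the grey tray with blanks at about (465,340), the barrel at (655,250), the bung at (165,390) and the green look-alike at (515,150). The top view shows the tray at (382,258), barrel at (235,265), bung at (572,262), brown sleeve at (307,158) and black sleeve at (483,142).

Run:
```python
from h import *
s=cams.read_camera("scene");t=cams.read_camera("top")
def rec(c,n): return [(np.array(r["xy"]),r["p"]) for r in cams.recognise(c,n)]
S0={"barrel_mouth":(420,243),"bung_knob":(225,298),"bung_shoulder":(224,297),"tray_handle":(345,255),"tray_lip":(348,286),"sleeve_brown":(420,290),"sleeve_black":(310,328)}
for n in S0:
    a=rec(s,n);b=rec(t,n)
    print(n)
    for x,p in a[:3]:
        for y,q in b[:3]:
            P,r=tri([(s,x),(t,y)]);
            if max(r)<.02: print("  ",x.round(1),y.round(1),P.round(3),np.round(r[0],4),round(p,2),round(q,2))
# my own crop readings: handle bar ends/centre
sc=lambda u:(160+u[0]*.4,140+u[1]*.4); tc=lambda u:(130+u[0]*.45,100+u[1]*.45)
for n,u,v in [("bar",(466,290),(381,244)),("knobtop",(163,355),(574,255)),("barrel rim c",(658,208),(232,257)),("brown top",(656,341),(311,143))]:
    P,r=tri([(s,sc(u)),(t,tc(v))]);print(n,P.round(3),np.round(r,4))
```

```text
barrel_mouth
   [419.5 241.7] [234.  218.7] [0.557 0.258 0.071] 0.0034 0.65 0.77
   [343.3 276.7] [307.9 232. ] [ 0.524  0.019 -0.003] 0.0191 0.22 0.72
bung_knob
   [224.3 297. ] [386.8 219.8] [ 0.54  -0.287  0.039] 0.0012 0.88 0.65
bung_shoulder
   [221.7 290.3] [387.6 218.5] [ 0.539 -0.289  0.06 ] 0.0033 0.57 0.82
tray_handle
   [344.4 274.4] [303.6 209.4] [0.588 0.012 0.052] 0.0008 0.98 0.65
   [363.5 201.1] [239.9 322.9] [0.2   0.258 0.019] 0.0094 0.97 0.91
tray_lip
   [348.  276.4] [303.2 211.3] [0.585 0.019 0.041] 0.004 0.74 0.93
   [362.7 200.9] [235.1 317.9] [0.212 0.262 0.028] 0.0029 0.65 0.85
sleeve_brown
   [420.2 290.2] [269.3 171.5] [0.734 0.137 0.067] 0.0042 0.91 0.55
sleeve_black
   [311.  332.7] [346.1 163.7] [ 0.755 -0.149  0.056] 0.0003 0.65 0.77
bar [0.574 0.021 0.097] [0.0013 0.0013]
knobtop [ 0.546 -0.283  0.088] [0.0008 0.0008]
barrel rim c [0.556 0.253 0.128] [0.0048 0.0048]
brown top [0.743 0.13  0.116] [0.0052 0.0052]
```

```bash
cat >> h.py <<'E'
def pose(s=None):
    s=s or bot.read_state();return np.array(s["tool_pos"]),R.from_euler("xyz",s["eef_rot"])
def plan(tp,tr,start=None,n=None):
    """print per-call shift cm / turn deg from start to (tp,tr), split in n calls; tr rotation; returns target"""
    p,r=start or pose(); rv=(r.inv()*tr).as_rotvec(); d=np.array(tp)-p
    n=n or int(np.ceil(max(np.linalg.norm(d)/.3,np.degrees(np.linalg.norm(rv))/50,.2)))
    for k in range(n):
        rk=r*R.from_rotvec(rv*k/n)
        print(f"call {k+1}/{n} dpos",(rk.inv().apply(d/n)*100).round(2).tolist(),"ang",np.degrees(rv/n).round(2).tolist())
    return np.array(tp),tr
def down(yaw): return R.from_euler("xyz",[np.pi,0,yaw])
E
python3 - <<'E'
from h import *
c=cams.read_camera("wrist");p,r=pose();T=np.array(c["cam_to_world"])
print("cam in tool",r.inv().apply(T[:3,3]-p).round(3),(r.inv().as_matrix()@T[:3,:3]).round(2).tolist(),np.round(c["mtx"],0).tolist())
plan([.46,.02,.36],down(0))
E
```

```text
cam in tool [-0.001 -0.071 -0.127] [[1.0, -0.0, -0.0], [0.0, 0.96, 0.28], [0.0, -0.28, 0.96]] [[341.0, 0.0, 316.0], [0.0, 341.0, 241.0], [0.0, 0.0, 1.0]]
call 1/3 dpos [-15.22, -14.28, -3.72] ang [-0.0, -0.0, -22.02]
call 2/3 dpos [-8.76, -18.95, -3.72] ang [-0.0, -0.0, -22.02]
call 3/3 dpos [-1.01, -20.85, -3.72] ang [-0.0, -0.0, -22.02]
```

>>> {"name": "step_arm", "arguments": {"rows": [{"delta_pos": [-15,-14,-4],"angular": [0,0,-22]},{"delta_pos": [-15,-14,-4],"angular": [0,0,-22]},{"delta_pos": [-15,-14,-4],"angular": [0,0,-22]},{"delta_pos": [-15,-14,-4],"angular": [0,0,-22]},{"delta_pos": [-15,-14,-4],"angular": [0,0,-22]}], "grip": 1}}

```text
clock: 2.48
tool_pos: [0.3213, -0.3769, 0.2889]
eef_rot: [3.141, -0.001, -0.767]
contact_force: [-0.2, -0.1, 0.0]
grip_width: 0.0854
```

>>> {"name": "step_arm", "arguments": {"rows": [{"delta_pos": [-8,-19,-4],"angular": [0,0,-22]},{"delta_pos": [-8,-19,-4],"angular": [0,0,-22]},{"delta_pos": [-8,-19,-4],"angular": [0,0,-22]},{"delta_pos": [-8,-19,-4],"angular": [0,0,-22]},{"delta_pos": [-8,-19,-4],"angular": [0,0,-22]}]}}

```text
clock: 3.1
tool_pos: [0.3962, -0.1854, 0.3285]
eef_rot: [3.141, -0.001, -0.383]
contact_force: [0.1, -0.2, -0.3]
grip_width: 0.0853
```

>>> {"name": "step_arm", "arguments": {"rows": [{"delta_pos": [3,-21,-3],"angular": [0,0,-22]},{"delta_pos": [3,-21,-3],"angular": [0,0,-22]},{"delta_pos": [3,-21,-3],"angular": [0,0,-22]},{"delta_pos": [3,-21,-3],"angular": [0,0,-22]},{"delta_pos": [3,-21,-3],"angular": [0,0,-22]}]}}

```text
clock: 3.72
tool_pos: [0.5033, -0.0023, 0.3577]
eef_rot: [3.141, 0.001, -0.0]
contact_force: [-0.2, -0.1, 0.9]
grip_width: 0.0852
```

Run:
```python
from h import *
c=cams.read_camera("wrist");cv2.imwrite("pics/w1.png",c["img"]);np.save("w1.npy",{k:c[k] for k in("mtx","cam_to_world")},allow_pickle=True)
s=bot.read_state();print(s["tool_pos"],s["eef_rot"],s["clock"])
for n in ["barrel","tray_handle","tray_lip","blank1"]: print(n,[(np.round(r["xy"],1).tolist(),round(r["p"],2)) for r in cams.recognise(c,n)][:4])
```

```text
[ 0.50242928 -0.00306148  0.35746082] [ 3.14079282e+00  1.29407221e-03 -9.93453550e-04] 3.775
barrel [([359.3, 12.7], 0.86)]
tray_handle [([63.8, 15.6], 0.67), ([375.6, 179.1], 0.65)]
tray_lip [([63.2, 16.0], 0.78), ([375.0, 179.4], 0.66), ([343.6, 378.9], 0.6), ([363.5, 192.7], 0.59)]
blank1 [([327.8, 186.3], 0.87), ([341.7, 157.9], 0.75), ([369.1, 167.2], 0.56), ([365.4, 195.8], 0.51)]
```

View pics/w1.png

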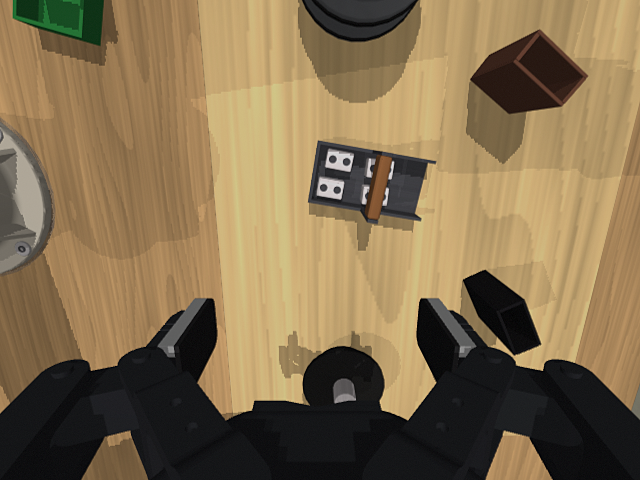

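Run:
```python
import cv2,numpy as np
a=cv2.imread("pics/w1.png")[125:235,295:445]
b=cv2.imread("pics/scene0.png")[245:305,315:375]
A=cv2.resize(a,(800,587),interpolation=cv2.INTER_CUBIC)[:, :]
B=cv2.resize(b,(300,300),interpolation=cv2.INTER_CUBIC)
A=cv2.resize(A,(500,367));im=np.zeros((367,800,3),np.uint8);im[:,:500]=A;im[:300,500:]=B
cv2.imwrite("pics/c1.png",np.clip(im.astype(float)*1.5,0,255).astype(np.uint8))
```

```text
(no output)
```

View pics/c1.png

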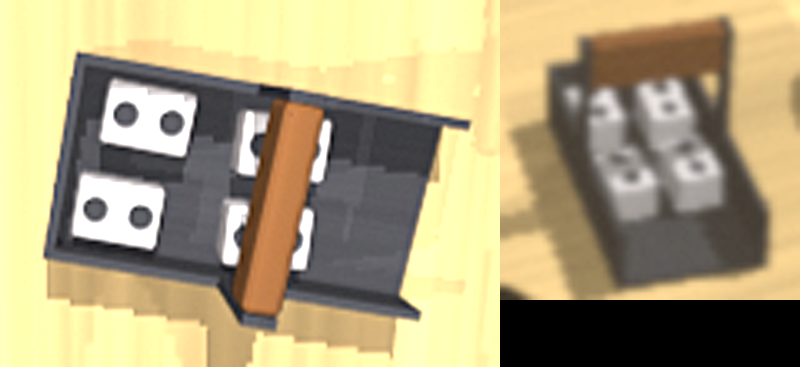

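The enlarged view shows the tray's open end on the right (away from the robot, +x), with the closed end wall on the left. That contradicts the text's "lip towards -x", and I go by the picture. The wall-top corners are at px (318,142), (309,201), (435,163) and (421,220).

```bash
cat > fit.py <<'E'
from h import *
from scipy.optimize import least_squares
TR=np.array([[-75,39,36],[-75,-39,36],[75,39,36],[75,-39,36]])/1e3
def fit(c,px,x0=(.574,.02,.012,-.17),M=TR):
    f=lambda v:np.concatenate([proj(c,R.from_euler("z",v[3]).apply(m)+v[:3])-u for m,u in zip(M,px)])
    s=least_squares(f,x0);return s.x,np.sqrt(np.mean(s.fun**2))
E
python3 - <<'E'
from fit import *
c=np.load("w1.npy",allow_pickle=True).item()
px=[(318.4,141.5),(308.8,201.4),(435.4,162.5),(421,220)]
v,e=fit(c,px);print(v.round(4),np.degrees(v[3]),e)
# bar top centre check: mean of top face corners (z 0.112)
b=np.array([(272,98),(322,104),(283,313),(232,305)]);b=b/3.333+[295,125]
print(onz(c,b.mean(0),.112).round(4), b.round(0).tolist())
for n,p in [("handle",[0,0,.1])]: print(proj(c,R.from_euler("z",v[3]).apply(p)+v[:3]))
t=v[:3]+[0,0,.086+.15]
print("hover"); plan([v[0],v[1],.26],down(v[3]))
E
```

```text
[ 0.5729  0.0192  0.0049 -0.167 ] -9.571078265298562 0.6533743131333578
[0.5695 0.0227 0.112 ] [[377.0, 154.0], [392.0, 156.0], [380.0, 219.0], [365.0, 217.0]]
[380.04486969 188.80564189]
hover
call 1/1 dpos [7.13, -2.29, 9.79] ang [0.02, 0.03, 9.4]
```

>>> {"name": "step_arm", "arguments": {"rows": [{"delta_pos": [5,-17,0],"angular": [0,0,0]},{"delta_pos": [5,-17,0],"angular": [0,0,0]},{"delta_pos": [5,-17,0],"angular": [0,0,0]},{"delta_pos": [5,-17,0],"angular": [0,0,0]},{"delta_pos": [5,-17,0],"angular": [0,0,0]}]}}

```text
clock: 4.6
tool_pos: [0.552, 0.1671, 0.358]
eef_rot: [3.141, 0.001, -0.001]
contact_force: [1.0, -0.3, -0.0]
grip_width: 0.0854
```

Run:
```python
from h import *
c=cams.read_camera("wrist");cv2.imwrite("pics/w2.png",c["img"]);np.save("w2.npy",{k:c[k] for k in("mtx","cam_to_world")},allow_pickle=True)
s=bot.read_state();print(s["tool_pos"],s["eef_rot"],s["clock"],s["q"].round(3).tolist())
for n in ["barrel","barrel_mouth"]: print(n,[(np.round(r["xy"],1).tolist(),round(r["p"],2)) for r in cams.recognise(c,n)][:4])
print(proj(c,[.556,.255,.137]),proj(c,[.572,.02,.098]))
```

```text
[0.5519438  0.16672434 0.3581908 ] [ 3.14100888e+00  3.84782509e-04 -2.16262320e-03] 4.65 [0.291, 0.192, 1.605, -0.0, 1.345, 0.293]
barrel [([334.0, 300.4], 0.25)]
barrel_mouth [([314.9, 118.5], 0.6)]
[321.44591606 124.27441141] [333.21192771 321.11322772]
```

View pics/w2.png

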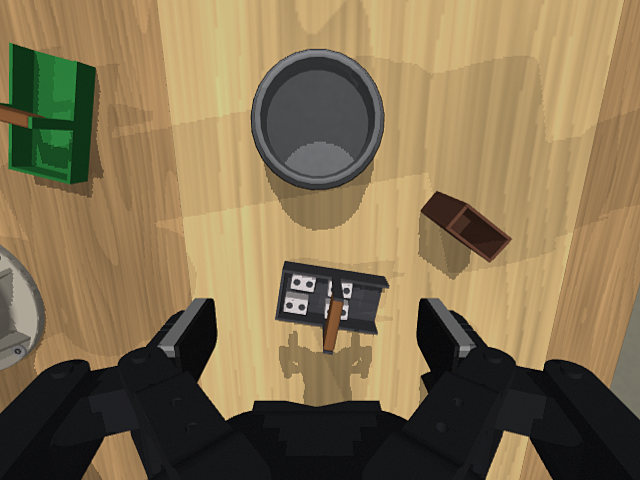

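```bash
cat > circ.py <<'E'
from h import *
from scipy.optimize import minimize
A=np.linspace(0,2*np.pi,180,endpoint=False)
def circ(c,img,x0,z,rads,signs,sel=lambda a:np.ones_like(a,bool)):
    """centre at height z: maximise signed radial contrast (outside minus inside) over circles"""
    g=cv2.GaussianBlur(cv2.cvtColor(img,cv2.COLOR_BGR2GRAY).astype(np.float32),(0,0),1.0);a=A[sel(A)]
    def samp(x,y,r):
        P=np.stack([x+r*np.cos(a),y+r*np.sin(a),0*a+z],1);u=np.array([proj(c,p) for p in P]).astype(np.float32)
        return cv2.remap(g,u[:,0].reshape(1,-1),u[:,1].reshape(1,-1),cv2.INTER_LINEAR)[0]
    def f(v): return -sum(s*np.mean(np.clip(s*(samp(v[0],v[1],r+.0012)-samp(v[0],v[1],r-.0012)),-15,40)*s) for r,s in zip(rads,signs))
    best=min(((f((x0[0]+i,x0[1]+j)),x0[0]+i,x0[1]+j) for i in np.arange(-.012,.0121,.003) for j in np.arange(-.012,.0121,.003)))
    m=minimize(f,best[1:],method="Nelder-Mead",options=dict(initial_simplex=[(best[1],best[2]),(best[1]+.002,best[2]),(best[1],best[2]+.002)],xatol=1e-4))
    return m.x,m.fun
E
python3 - <<'E'
from circ import *
c=np.load("w2.npy",allow_pickle=True).item();img=cv2.imread("pics/w2.png")
for z in(.127,.132,.137,.142): print(z,circ(c,img,(.553,.258),z,[.055],[1]))
from fit import *
# second-view fit of tray: corner readings
print(fit(c,[(285,262),(276,319),(388,278),(376,333)]))
t=cams.read_camera("top");s=cams.read_camera("scene")
for z in(.132,.137,.142): print("top",z,circ(t,t["img"],(.556,.255),z,[.055],[1]),"scene",circ(s,s["img"],(.556,.255),z,[.055],[1]))
E
```

```text
0.127 (array([0.551837  , 0.25729476]), np.float64(-17.509750366210938))
0.132 (array([0.55184625, 0.25910886]), np.float64(-30.514707565307617))
0.137 (array([0.55183544, 0.25847029]), np.float64(-38.32246780395508))
0.142 (array([0.55182753, 0.25916847]), np.float64(-38.37046432495117))
(array([ 0.5720312 ,  0.02568821,  0.00898782, -0.16361953]), np.float64(2.526819363034218))
top 0.132 (array([0.55820905, 0.25968737]), np.float64(-3.6342248916625977)) scene (array([0.54489147, 0.26650324]), np.float64(-6.275390148162842))
top 0.137 (array([0.55666241, 0.25780249]), np.float64(-3.5863864421844482)) scene (array([0.55189491, 0.26096431]), np.float64(-6.3335280418396))
top 0.142 (array([0.55488247, 0.25690606]), np.float64(-3.5839412212371826)) scene (array([0.55897699, 0.25569675]), np.float64(-6.362934112548828))
```

>>> {"name": "step_arm", "arguments": {"rows": [{"delta_pos": [1.9,14.5,10],"angular": [0,0,9.5]},{"delta_pos": [1.9,14.5,10],"angular": [0,0,9.5]},{"delta_pos": [1.9,14.5,10],"angular": [0,0,9.5]},{"delta_pos": [1.9,14.5,10],"angular": [0,0,9.5]},{"delta_pos": [1.9,14.5,10],"angular": [0,0,9.5]}]}}

```text
clock: 5.48
tool_pos: [0.5712, 0.0229, 0.2588]
eef_rot: [-3.141, -0.001, -0.168]
contact_force: [-0.2, 0.0, 0.2]
grip_width: 0.0854
```

Run:
```python
from h import *
c=cams.read_camera("wrist");im=c["img"];cv2.imwrite("pics/w3.png",im);np.save("w3.npy",{k:c[k] for k in("mtx","cam_to_world")},allow_pickle=True)
s=bot.read_state();print(s["tool_pos"],s["eef_rot"],s["clock"])
u=proj(c,[.571,.022,.112]);print(u)
x0,y0=int(u[0])-110,max(0,int(u[1])-82);a=im[y0:y0+165,x0:x0+220];cv2.imwrite("pics/w3c.png",cv2.resize(a,None,fx=3.6,fy=3.6,interpolation=cv2.INTER_CUBIC));print(x0,y0,a.shape)
```

```text
[0.57147769 0.02341762 0.2592204 ] [-3.14093020e+00 -1.33522769e-03 -1.67249489e-01] 5.525
[317.39880058 232.92455677]
207 150 (165, 220, 3)
```

View pics/w3c.png

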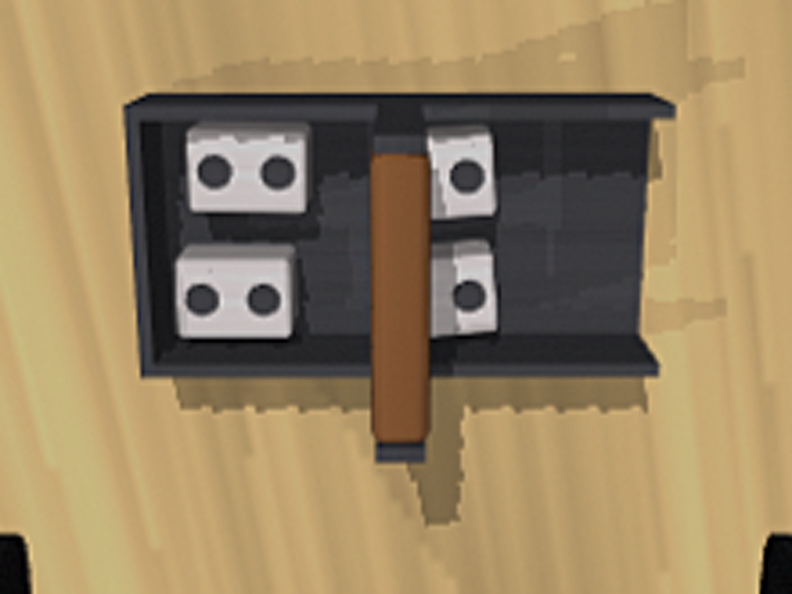

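The crop shows the tray square with the tool: the bar runs from (400,155) to (400,440) in the crop, the back wall is on the left at (140,240), and the open lip is on the right at (650,230). The fingers straddle the bar symmetrically.

Run:
```python
from fit import *
c=np.load("w3.npy",allow_pickle=True).item();w1=np.load("w1.npy",allow_pickle=True).item()
f=lambda u:np.array(u)/3.6+[207,150]
a,b=[onz(c,f(u),.112) for u in((400,155),(399.5,440))];print(a.round(4),b.round(4),((a+b)/2).round(4),np.linalg.norm(a-b))
v,e=fit(c,[f((127,104)),f((144,372)),f((674,104)),f((656,371))]);print(v.round(4),np.degrees(v[3]),e)
# two-view height of the bar ends: w1 ends of top face mid
for u1,u3 in (((297,101),(400,155)),((257.5,309),(399.5,440))):
    P,r=tri([(w1,np.array(u1)/3.333+[295,125]),(c,f(u3))]);print("bar end",P.round(4),np.round(r,4))
p=[v[0],v[1],.1];plan(p,down(v[3]))
```

```text
[0.5771 0.0546 0.112 ] [ 0.5656 -0.0125  0.112 ] [0.5714 0.021  0.112 ] 0.0680686395634252
[ 0.5718  0.0205  0.0083 -0.1683] -9.641473782758835 0.22288839523610313
bar end [0.5764 0.0542 0.1026] [0.0011 0.0011]
bar end [ 0.5652 -0.0128  0.11  ] [0.0005 0.0005]
call 1/1 dpos [0.06, 0.3, 15.92] ang [-0.04, -0.08, 0.06]
```

>>> {"name": "step_arm", "arguments": {"rows": [{"delta_pos": [0,0.3,4],"angular": [0,0,0]},{"delta_pos": [0,0.3,8],"angular": [0,0,0]},{"delta_pos": [0,0.3,12],"angular": [0,0,0]},{"delta_pos": [0,0.3,15],"angular": [0,0,0]},{"delta_pos": [0,0.3,16.1],"angular": [0,0,0]}]}}

```text
clock: 6.15
tool_pos: [0.5702, 0.0212, 0.0966]
eef_rot: [3.142, 0.001, -0.166]
contact_force: [0.3, -0.6, -0.2]
grip_width: 0.0853
```

>>> {"name": "step_arm", "arguments": {"rows": [{"delta_pos": [0,0,0],"angular": [0,0,0]},{"delta_pos": [0,0,0],"angular": [0,0,0]},{"delta_pos": [0,0,0],"angular": [0,0,0]},{"delta_pos": [0,0,0],"angular": [0,0,0]},{"delta_pos": [0,0,0],"angular": [0,0,0]}], "grip": -1, "squeeze": 80}}

```text
clock: 6.78
tool_pos: [0.5712, 0.0201, 0.0982]
eef_rot: [-3.141, -0.001, -0.167]
contact_force: [-0.7, -0.0, 6.1]
grip_width: 0.0131
```

>>> {"name": "step_arm", "arguments": {"rows": [{"delta_pos": [0,0,0],"angular": [0,0,0]},{"delta_pos": [0,0,0],"angular": [0,0,0]},{"delta_pos": [0,0,0],"angular": [0,0,0]}]}}

```text
clock: 7.15
tool_pos: [0.5712, 0.0201, 0.0982]
eef_rot: [-3.141, -0.001, -0.167]
contact_force: [-1.2, 0.4, 6.5]
grip_width: 0.0131
```

>>> {"name": "step_arm", "arguments": {"rows": [{"delta_pos": [0,0,-0.5],"angular": [0,0,0]},{"delta_pos": [0,0,-1.5],"angular": [0,0,0]},{"delta_pos": [0,0,-3],"angular": [0,0,0]},{"delta_pos": [0,0,-5],"angular": [0,0,0]},{"delta_pos": [0,0,-7.5],"angular": [0,0,0]}], "squeeze": 110}}

```text
clock: 7.78
tool_pos: [0.5702, 0.0201, 0.1734]
eef_rot: [3.141, 0.001, -0.167]
contact_force: [-0.2, 0.8, -5.2]
grip_width: 0.0124
```

>>> {"name": "step_arm", "arguments": {"rows": [{"delta_pos": [0,0,-3],"angular": [0,0,0]},{"delta_pos": [0,0,-6],"angular": [0,0,0]},{"delta_pos": [0,0,-9],"angular": [0,0,0]},{"delta_pos": [0,0,-11.5],"angular": [0,0,0]},{"delta_pos": [0,0,-12.5],"angular": [0,0,0]}]}}

```text
clock: 8.4
tool_pos: [0.571, 0.0202, 0.2995]
eef_rot: [-3.141, -0.003, -0.167]
contact_force: [-0.2, 0.4, -5.6]
grip_width: 0.0124
```

Run:
```python
from h import *
s=bot.read_state();print(s["tool_pos"],s["eef_rot"],s["clock"],s["contact_force"],s["moment"],s["grip_width"])
B=np.array([.552,.259,.157]);y=np.radians(25.1);d=np.array([np.cos(y),np.sin(y),0])
A=B-d*.100;A[2]=.30
t=plan(A,down(y),n=2)
def P(th,back=.025):
    ex=d*np.cos(th)-np.array([0,0,np.sin(th)]);ez=d*np.sin(th)+np.array([0,0,np.cos(th)])
    return B-d*back-.075*ex+.082*ez, down(y)*R.from_rotvec([0,-th,0])
t0=plan(*P(0),start=t)
pr=t0
for th in(24,50):
    print(th,P(np.radians(th))[0]);
    for k in range(1,6):
        a=np.degrees(0)+ (0 if th==24 else 24)+(th-(0 if th==24 else 24))*k/5
        p,r=P(np.radians(a));print(a,(pr[1].inv().apply(p-pr[0])*100).round(2),np.degrees((pr[1].inv()*r).as_rotvec()).round(1))
    pr=P(np.radians(th))
```

```text
[0.57096399 0.02015102 0.29951107] [-3.14100539e+00 -2.72848122e-03 -1.66921559e-01] 8.4 [-0.22824823  0.42342169 -5.62980786] [-0.03146561 -0.00787729 -0.03308464] 0.0123629094458533
call 1/2 dpos [-7.03, -8.78, -0.04] ang [0.01, -0.08, -17.33]
call 2/2 dpos [-4.1, -10.47, -0.03] ang [0.01, -0.08, -17.33]
call 1/1 dpos [-0.0, -0.0, 6.1] ang [0.0, 0.0, 0.0]
24 [0.49751781 0.23347868 0.26241598]
4.8 [ 0.71  0.   -0.6 ] [ 0.  -4.8 -0. ]
9.6 [ 1.47  0.   -1.14] [ 0.  -9.6 -0. ]
14.4 [ 2.27  0.   -1.61] [  0.  -14.4   0. ]
19.2 [ 3.11  0.   -2.01] [ -0.  -19.2   0. ]
24.0 [ 3.98  0.   -2.34] [  0. -24.  -0.]
50 [0.54258804 0.25459111 0.26716192]
29.2 [ 0.77  0.   -0.65] [ 0.  -5.2  0. ]
34.4 [ 1.6   0.   -1.22] [  0.  -10.4   0. ]
39.6 [ 2.48  0.   -1.71] [  0.  -15.6   0. ]
44.8 [ 3.4  -0.   -2.13] [  0.  -20.8   0. ]
50.0 [ 4.35 -0.   -2.46] [  0. -26.   0.]
```

>>> {"name": "step_arm", "arguments": {"rows": [{"delta_pos": [-0.7,-0.9,0],"angular": [0,0,-2]},{"delta_pos": [-2,-2.6,0],"angular": [0,0,-5]},{"delta_pos": [-3.6,-4.5,0],"angular": [0,0,-9]},{"delta_pos": [-5.3,-6.6,0],"angular": [0,0,-13]},{"delta_pos": [-7,-8.8,0],"angular": [0,0,-17.3]}]}}

```text
clock: 9.02
tool_pos: [0.5142, 0.1202, 0.296]
eef_rot: [-3.141, 0.002, 0.14]
contact_force: [1.2, -0.6, -5.7]
grip_width: 0.0125
```

>>> {"name": "step_arm", "arguments": {"rows": [{"delta_pos": [-1,-2.5,0],"angular": [0,0,-4.3]},{"delta_pos": [-2,-5,0],"angular": [0,0,-8.5]},{"delta_pos": [-3,-7.5,0],"angular": [0,0,-12.5]},{"delta_pos": [-3.7,-9.4,0],"angular": [0,0,-15.8]},{"delta_pos": [-4.1,-10.5,0],"angular": [0,0,-17.3]}]}}

```text
clock: 9.65
tool_pos: [0.4595, 0.2184, 0.2963]
eef_rot: [-3.141, 0.002, 0.441]
contact_force: [0.5, -0.5, -5.3]
grip_width: 0.0125
```

Run:
```python
from h import *
s=bot.read_state();print(s["tool_pos"],s["eef_rot"],s["clock"],s["contact_force"],s["grip_width"],s["q"])
c=cams.read_camera("wrist");t=cams.read_camera("scene")
im=np.hstack([cv2.resize(c["img"],(400,300)),cv2.resize(t["img"][130:340,280:560],(400,300))]);cv2.imwrite("pics/p1.png",im)
```

```text
[0.45954548 0.21837087 0.29633875] [-3.14122119e+00  1.89831404e-03  4.41013709e-01] 9.65 [ 0.52527068 -0.52092203 -5.30897262] 0.012542131317245315 [ 4.40417132e-01  1.25223016e-01  1.82087055e+00  3.97732670e-04
  1.19739765e+00 -7.41661945e-04]
```

View pics/p1.png

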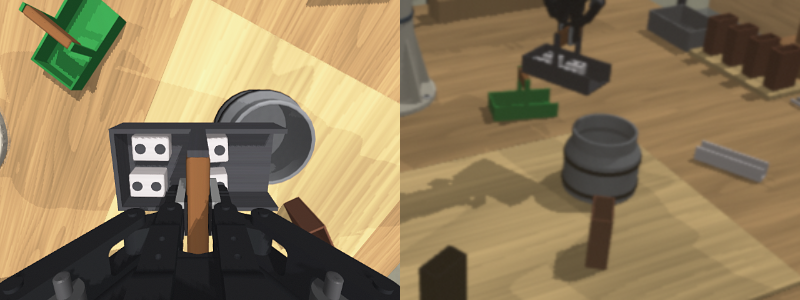

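The wrist half of the picture shows all four blanks in the tray, with the lip at (270,165) over the barrel mouth. The scene half shows the tray level and clear of everything.

>>> {"name": "step_arm", "arguments": {"rows": [{"delta_pos": [0,0.2,1],"angular": [0,0,0]},{"delta_pos": [0,0.2,2.3],"angular": [0,0,0]},{"delta_pos": [0,0.2,3.8],"angular": [0,0,0]},{"delta_pos": [0,0.2,5.2],"angular": [0,0,0]},{"delta_pos": [0,0.2,5.8],"angular": [0,0,0]}]}}

```text
clock: 10.38
tool_pos: [0.4617, 0.2149, 0.2378]
eef_rot: [-3.142, 0.002, 0.437]
contact_force: [0.2, 0.7, -4.9]
grip_width: 0.0123
```

>>> {"name": "step_arm", "arguments": {"rows": [{"delta_pos": [0.7,0,-0.6],"angular": [0,-4.8,0]},{"delta_pos": [1.5,0,-1.1],"angular": [0,-9.6,0]},{"delta_pos": [2.3,0,-1.6],"angular": [0,-14.4,0]},{"delta_pos": [3.1,0,-2],"angular": [0,-19.2,0]},{"delta_pos": [4,0,-2.3],"angular": [0,-24,0]}]}}

```text
clock: 11.0
tool_pos: [0.4995, 0.2326, 0.2624]
eef_rot: [-3.142, 0.419, 0.437]
contact_force: [0.1, 0.6, -5.5]
grip_width: 0.0125
```

>>> {"name": "step_arm", "arguments": {"rows": [{"delta_pos": [0.8,0,-0.7],"angular": [0,-5.2,0]},{"delta_pos": [1.6,0,-1.2],"angular": [0,-10.4,0]},{"delta_pos": [2.5,0,-1.7],"angular": [0,-15.6,0]},{"delta_pos": [3.4,0,-2.1],"angular": [0,-20.8,0]},{"delta_pos": [4.3,0,-2.5],"angular": [0,-26,0]}]}}

```text
clock: 11.62
tool_pos: [0.5444, 0.2536, 0.2673]
eef_rot: [3.142, 0.873, 0.437]
contact_force: [0.2, -0.5, -4.4]
grip_width: 0.0126
```

Run:
```python
from h import *
s=bot.read_state();print(s["tool_pos"],s["eef_rot"],s["clock"],s["contact_force"],s["grip_width"],s["q"].round(2))
p,r=pose(s);print("lip",(p+r.apply([.075,0,.082])).round(4), "tool z",r.apply([0,0,1]).round(3))
c=cams.read_camera("wrist");t=cams.read_camera("scene");cv2.imwrite("pics/p2w.png",c["img"]);cv2.imwrite("pics/p2s.png",t["img"])
```

```text
[0.5444226  0.25364152 0.26730675] [3.14153872 0.87269549 0.43692364] 11.625 [ 0.20146181 -0.5282133  -4.37846567] 0.012600370610838374 [ 0.43  0.79  1.12 -0.    2.11 -0.  ]
lip [0.5312 0.2475 0.1571] tool z [-0.694 -0.324 -0.643]
```

>>> {"name": "step_arm", "arguments": {"rows": [{"delta_pos": [0,0,0],"angular": [0,0,0]},{"delta_pos": [0,0,0],"angular": [0,0,0]},{"delta_pos": [0,0,0],"angular": [0,0,0]},{"delta_pos": [0,0,0],"angular": [0,0,0]},{"delta_pos": [0,0,0],"angular": [0,0,0]}]}}

```text
clock: 12.35
tool_pos: [0.5432, 0.2531, 0.2679]
eef_rot: [3.142, 0.872, 0.437]
contact_force: [0.8, 0.5, -3.2]
grip_width: 0.0123
```

Run:
```python
from h import *
s=bot.read_state();print(s["clock"],s["contact_force"],s["grip_width"])
c=cams.read_camera("wrist");t=cams.read_camera("scene");
im=np.hstack([cv2.resize(c["img"],(400,300)),cv2.resize(t["img"][130:280,340:540],(400,300),interpolation=cv2.INTER_CUBIC)]);cv2.imwrite("pics/p3.png",im)
```

```text
12.35 [ 0.7683891   0.51756391 -3.17162368] 0.01234806196897149
```

View pics/p3.png

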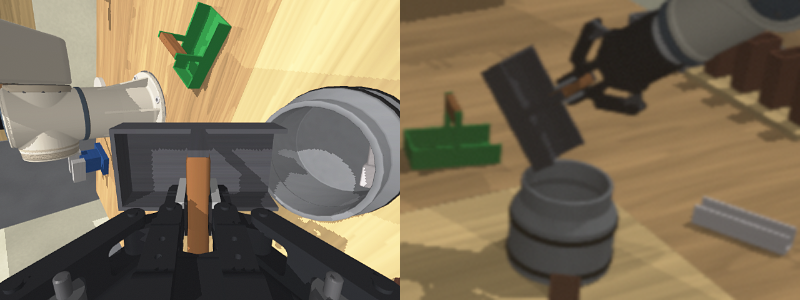

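The tray is empty, the measured weight is 3.2 N, and nothing is lying outside the barrel. A blank is visible inside at (365,175). Now I bring the tray back.

Run:
```python
from h import *
y=.437;d=np.array([np.cos(y),np.sin(y),0]);p,r=pose()
t=plan([.515,.240,.30],down(y)*R.from_rotvec([0,-np.radians(25),0]))
t=plan([.470,.220,.31],down(y),start=t)
t=plan([.5712,.0202,.30],down(-.167),start=t)
c=cams.read_camera("scene")
```

```text
call 1/1 dpos [-4.47, -0.01, 0.31] ang [-0.0, 24.99, -0.0]
call 1/1 dpos [-4.88, -0.09, 1.17] ang [-0.0, 25.0, 0.0]
call 1/1 dpos [0.71, 22.39, 1.0] ang [0.0, -0.0, 34.61]
```

>>> {"name": "step_arm", "arguments": {"rows": [{"delta_pos": [-1.5,0,-0.8],"angular": [0,5,0]},{"delta_pos": [-2.5,0,-0.6],"angular": [0,10,0]},{"delta_pos": [-3.3,0,-0.3],"angular": [0,15,0]},{"delta_pos": [-4,0,0],"angular": [0,20,0]},{"delta_pos": [-4.5,0,0.3],"angular": [0,25,0]}]}}

```text
clock: 13.12
tool_pos: [0.5146, 0.2397, 0.3006]
eef_rot: [3.142, 0.434, 0.437]
contact_force: [-0.1, -0.0, -3.9]
grip_width: 0.0124
```

>>> {"name": "step_arm", "arguments": {"rows": [{"delta_pos": [-1,0,0.2],"angular": [0,5,0]},{"delta_pos": [-2,0,0.4],"angular": [0,10,0]},{"delta_pos": [-3,0,0.6],"angular": [0,15,0]},{"delta_pos": [-4,0,0.9],"angular": [0,20,0]},{"delta_pos": [-4.9,0,1.2],"angular": [0,25,0]}]}}

```text
clock: 13.75
tool_pos: [0.4692, 0.2185, 0.3102]
eef_rot: [-3.142, -0.002, 0.437]
contact_force: [1.1, -0.1, -3.6]
grip_width: 0.0121
```

>>> {"name": "step_arm", "arguments": {"rows": [{"delta_pos": [0.1,4,0],"angular": [0,0,7]},{"delta_pos": [0.3,9,0],"angular": [0,0,14]},{"delta_pos": [0.5,14,0],"angular": [0,0,21]},{"delta_pos": [0.6,19,0.5],"angular": [0,0,28]},{"delta_pos": [0.7,22.4,1],"angular": [0,0,34.6]}]}}

```text
clock: 14.38
tool_pos: [0.5713, 0.0169, 0.2998]
eef_rot: [3.141, 0.001, -0.172]
contact_force: [-0.0, 0.8, -2.4]
grip_width: 0.0126
```

Run:
```python
from h import *
c=cams.read_camera("top")
s=bot.read_state();print(s["tool_pos"],s["eef_rot"],s["clock"],s["contact_force"],s["grip_width"])
plan([.5712,.0202,.105],down(-.167))
```

```text
[0.57250002 0.01409753 0.2990762 ] [ 3.13883209e+00  5.13363148e-04 -1.77899218e-01] 14.425 [ 2.18146119 -3.25184209 -3.50275767] 0.012408658033302142
call 1/1 dpos [-0.23, -0.63, 19.41] ang [0.16, 0.03, -0.62]
```

>>> {"name": "step_arm", "arguments": {"rows": [{"delta_pos": [0,0,4],"angular": [0,0,0]},{"delta_pos": [0,0,9],"angular": [0,0,0]},{"delta_pos": [0,0,14],"angular": [0,0,0]},{"delta_pos": [0,0,18],"angular": [0,0,0]},{"delta_pos": [0,0,19.2],"angular": [0,0,0]}]}}

```text
clock: 15.05
tool_pos: [0.5691, 0.0191, 0.1057]
eef_rot: [3.141, 0.005, -0.167]
contact_force: [-0.1, 0.1, -2.6]
grip_width: 0.0126
```

>>> {"name": "step_arm", "arguments": {"rows": [{"delta_pos": [0,0,0],"angular": [0,0,0]},{"delta_pos": [0,0,0.2],"angular": [0,0,0]},{"delta_pos": [0,0,0.4],"angular": [0,0,0]},{"delta_pos": [0,0,0.6],"angular": [0,0,0]}]}}

```text
clock: 15.55
tool_pos: [0.5717, 0.019, 0.1028]
eef_rot: [-3.141, -0.001, -0.167]
contact_force: [0.0, 0.0, -3.8]
grip_width: 0.0123
```

>>> {"name": "step_arm", "arguments": {"rows": [{"delta_pos": [0,0,0.1],"angular": [0,0,0]},{"delta_pos": [0,0,0.2],"angular": [0,0,0]},{"delta_pos": [0,0,0.3],"angular": [0,0,0]},{"delta_pos": [0,0,0.3],"angular": [0,0,0]},{"delta_pos": [0,0,0.3],"angular": [0,0,0]}]}}

```text
clock: 16.18
tool_pos: [0.5713, 0.019, 0.099]
eef_rot: [-3.142, 0.0, -0.167]
contact_force: [-0.1, 0.5, -3.7]
grip_width: 0.0125
```

>>> {"name": "step_arm", "arguments": {"rows": [{"delta_pos": [0,0,0.1],"angular": [0,0,0]},{"delta_pos": [0,0,0.1],"angular": [0,0,0]},{"delta_pos": [0,0,0.1],"angular": [0,0,0]}]}}

```text
clock: 16.55
tool_pos: [0.5714, 0.019, 0.0983]
eef_rot: [-3.142, -0.0, -0.167]
contact_force: [-1.1, 0.2, 3.6]
grip_width: 0.0123
```

>>> {"name": "step_arm", "arguments": {"rows": [{"delta_pos": [0,0,0],"angular": [0,0,0]},{"delta_pos": [0,0,0],"angular": [0,0,0]},{"delta_pos": [0,0,0],"angular": [0,0,0]},{"delta_pos": [0,0,0],"angular": [0,0,0]},{"delta_pos": [0,0,0],"angular": [0,0,0]}], "grip": 1}}

```text
clock: 17.18
tool_pos: [0.5713, 0.019, 0.098]
eef_rot: [3.142, 0.0, -0.167]
contact_force: [-0.2, -0.3, 0.8]
grip_width: 0.0854
```

>>> {"name": "step_arm", "arguments": {"rows": [{"delta_pos": [0,0,-3],"angular": [0,0,0]},{"delta_pos": [0,0,-9],"angular": [0,0,0]},{"delta_pos": [0,0,-15],"angular": [0,0,0]},{"delta_pos": [0,0,-20],"angular": [0,0,0]},{"delta_pos": [0,0,-20],"angular": [0,0,0]}]}}

```text
clock: 17.8
tool_pos: [0.5735, 0.0191, 0.3027]
eef_rot: [-3.14, -0.008, -0.167]
contact_force: [0.9, -0.2, -1.0]
grip_width: 0.0857
```

Run:
```python
from h import *
s=bot.read_state();print(s["tool_pos"],s["eef_rot"],s["clock"],s["contact_force"],s["grip_width"])
t=plan([.535,-.22,.30],down(-.47))
```

```text
[0.57346421 0.01905578 0.30266983] [-3.13999909 -0.00799639 -0.16687528] 17.8 [ 0.93180291 -0.20325347 -0.96879345] 0.08570353987404988
call 1/1 dpos [0.18, 24.21, 0.23] ang [-0.16, -0.44, 17.37]
```

>>> {"name": "step_arm", "arguments": {"rows": [{"delta_pos": [2,30,0],"angular": [0,0,17.4]},{"delta_pos": [2,30,0],"angular": [0,0,17.4]},{"delta_pos": [2,30,0],"angular": [0,0,17.4]},{"delta_pos": [2,30,0],"angular": [0,0,17.4]},{"delta_pos": [2,30,0],"angular": [0,0,17.4]}]}}

```text
clock: 18.42
tool_pos: [0.5401, -0.2823, 0.2967]
eef_rot: [3.142, 0.002, -0.471]
contact_force: [1.6, 0.0, -0.3]
grip_width: 0.0856
```

>>> {"name": "step_arm", "arguments": {"rows": [{"delta_pos": [0,0,0],"angular": [0,0,0]},{"delta_pos": [0,0,0],"angular": [0,0,0]}]}}

```text
clock: 18.68
tool_pos: [0.5407, -0.2797, 0.2969]
eef_rot: [-3.141, 0.002, -0.471]
contact_force: [0.1, -1.0, 0.2]
grip_width: 0.0852
```

Run:
```python
from h import *
c=cams.read_camera("wrist");im=c["img"];cv2.imwrite("pics/b1.png",im);np.save("b1.npy",{k:c[k] for k in("mtx","cam_to_world")},allow_pickle=True)
s=bot.read_state();print(s["tool_pos"],s["eef_rot"],s["clock"])
for n in["bung_knob","bung"]:
  for r in cams.recognise(c,n)[:2]: print(n,r["xy"],r["p"],onz(c,r["xy"],.07).round(4))
# bright knob blob
g=cv2.cvtColor(im,cv2.COLOR_BGR2HSV);u=proj(c,[.543,-.285,.07]);print(u)
t=cams.read_camera("wrist")
cv2.imwrite("pics/b1c.png",cv2.resize(im[110:360,170:470],(720,600),interpolation=cv2.INTER_CUBIC))
```

```text
[ 0.54096101 -0.27916543  0.29717014] [-3.14117706e+00  1.51376935e-03 -4.70222463e-01] 18.725
bung_knob [320.1, 206.1] 0.87 [ 0.5458 -0.2748  0.07  ]
bung [321.6, 208.8] 0.86 [ 0.5459 -0.2781  0.07  ]
[322.1231958  215.74304605]
```

View pics/b1c.png

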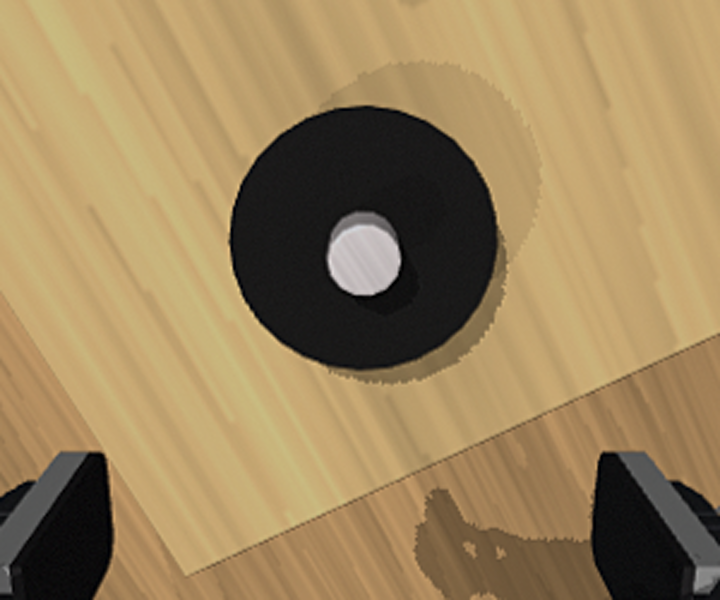

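The crop shows the bung with its knob-top centre at (364,259), i.e. full-image (322,218), and its flange centre at about (364,238), i.e. (322,209).

Run:
```python
from circ import *
c=np.load("b1.npy",allow_pickle=True).item();img=cv2.imread("pics/b1.png")
a=onz(c,(321.9,217.9),.087);b=onz(c,(321.7,209.2),.053);print(a.round(4),b.round(4))
for z in(.08,.087,.094): print("knob",z,circ(c,img,a[:2],z,[.016],[-1]))
for z in(.045,.053,.06): print("flange",z,circ(c,img,b[:2],z,[.062],[1]))
s=cams.read_camera("scene");t=cams.read_camera("top")
print([tri([(s,(160+163*.4,140+355*.4)),(c,(321.9,217.9))])])
```

```text
[ 0.5432 -0.2835  0.087 ] [ 0.5445 -0.2816  0.053 ]
knob 0.08 (array([ 0.54221935, -0.28554344]), np.float64(-40.0))
knob 0.087 (array([ 0.54321935, -0.28354344]), np.float64(-40.0))
knob 0.094 (array([ 0.54371935, -0.28229344]), np.float64(-40.0))
flange 0.045 (array([ 0.54257234, -0.28511624]), np.float64(-40.0))
flange 0.053 (array([ 0.54247859, -0.28205374]), np.float64(-40.0))
flange 0.06 (array([ 0.54312228, -0.28180279]), np.float64(-38.93454360961914))
[(array([ 0.54341638, -0.28292536,  0.08606401]), [0.000833898299327486, 0.0008338982993274214])]
```

>>> {"name": "step_arm", "arguments": {"rows": [{"delta_pos": [0.4,0.25,5],"angular": [0,0,0]},{"delta_pos": [0.4,0.25,10],"angular": [0,0,0]},{"delta_pos": [0.4,0.25,15],"angular": [0,0,0]},{"delta_pos": [0.4,0.25,19],"angular": [0,0,0]},{"delta_pos": [0.4,0.25,20],"angular": [0,0,0]}]}}

```text
clock: 19.6
tool_pos: [0.5423, -0.283, 0.0957]
eef_rot: [-3.142, 0.004, -0.47]
contact_force: [0.4, -0.3, 0.7]
grip_width: 0.0853
```

>>> {"name": "step_arm", "arguments": {"rows": [{"delta_pos": [0,0,0.8],"angular": [0,0,0]},{"delta_pos": [0,0,1.6],"angular": [0,0,0]},{"delta_pos": [0,0,2.4],"angular": [0,0,0]},{"delta_pos": [0,0,2.4],"angular": [0,0,0]},{"delta_pos": [0,0,2.4],"angular": [0,0,0]}]}}

```text
clock: 20.23
tool_pos: [0.5438, -0.2844, 0.0744]
eef_rot: [-3.142, -0.001, -0.471]
contact_force: [-0.3, 0.8, -0.4]
grip_width: 0.0852
```

>>> {"name": "step_arm", "arguments": {"rows": [{"delta_pos": [0,0,0.1],"angular": [0,0,0]},{"delta_pos": [0,0,0.1],"angular": [0,0,0]},{"delta_pos": [0,0,0.1],"angular": [0,0,0]},{"delta_pos": [0,0,0.1],"angular": [0,0,0]},{"delta_pos": [0,0,0.1],"angular": [0,0,0]}], "grip": -1, "squeeze": 80}}

```text
clock: 20.85
tool_pos: [0.5438, -0.2844, 0.0734]
eef_rot: [3.142, -0.001, -0.471]
contact_force: [-0.5, 0.5, 5.4]
grip_width: 0.0301
```

>>> {"name": "step_arm", "arguments": {"rows": [{"delta_pos": [0,0,0],"angular": [0,0,0]},{"delta_pos": [0,0,-1],"angular": [0,0,0]},{"delta_pos": [0,0,-3],"angular": [0,0,0]},{"delta_pos": [0,0,-6],"angular": [0,0,0]},{"delta_pos": [0,0,-10],"angular": [0,0,0]}]}}

```text
clock: 21.48
tool_pos: [0.5431, -0.2839, 0.1743]
eef_rot: [-3.142, 0.001, -0.471]
contact_force: [0.2, -0.6, -3.4]
grip_width: 0.0299
```

>>> {"name": "step_arm", "arguments": {"rows": [{"delta_pos": [0,0,-4],"angular": [0,0,0]},{"delta_pos": [0,0,-8],"angular": [0,0,0]},{"delta_pos": [0,0,-12],"angular": [0,0,0]},{"delta_pos": [0,0,-14],"angular": [0,0,0]},{"delta_pos": [0,0,-14],"angular": [0,0,0]}]}}

```text
clock: 22.1
tool_pos: [0.5441, -0.2845, 0.3157]
eef_rot: [3.142, -0.004, -0.471]
contact_force: [0.9, -0.3, -3.2]
grip_width: 0.0299
```

Run:
```python
from h import *
s=bot.read_state();print(s["tool_pos"],s["eef_rot"],s["clock"],s["contact_force"],s["moment"],s["grip_width"])
y=.437
plan([.552-.16*np.cos(y)+.16*np.cos(y),.259-.0,.31],down(y),n=2)
```

```text
[ 0.54414521 -0.28453706  0.31574944] [ 3.14150879 -0.00417075 -0.47058709] 22.1 [ 0.87592061 -0.32537329 -3.16018568] [-0.02814755 -0.02941334 -0.02697193] 0.029887298866048958
call 1/2 dpos [-11.97, -24.4, 0.24] ang [0.06, -0.11, -26.0]
call 2/2 dpos [-0.06, -27.18, 0.27] ang [0.06, -0.11, -26.0]
```

>>> {"name": "step_arm", "arguments": {"rows": [{"delta_pos": [-2,-4,0],"angular": [0,0,-5]},{"delta_pos": [-4.5,-9,0],"angular": [0,0,-10]},{"delta_pos": [-7,-14,0],"angular": [0,0,-15]},{"delta_pos": [-9.5,-19,0],"angular": [0,0,-20]},{"delta_pos": [-12,-24.4,0],"angular": [0,0,-26]}]}}

```text
clock: 22.72
tool_pos: [0.5462, -0.0107, 0.312]
eef_rot: [3.142, 0.002, -0.014]
contact_force: [1.0, 0.4, -3.2]
grip_width: 0.0301
```

>>> {"name": "step_arm", "arguments": {"rows": [{"delta_pos": [0,-5,0],"angular": [0,0,-5]},{"delta_pos": [0,-9,0],"angular": [0,0,-10]},{"delta_pos": [0,-12,0],"angular": [0,0,-15]},{"delta_pos": [0,-14,0],"angular": [0,0,-20]},{"delta_pos": [0,-14,0],"angular": [0,0,-26]}]}}

```text
clock: 23.35
tool_pos: [0.5487, 0.129, 0.3118]
eef_rot: [-3.141, 0.002, 0.442]
contact_force: [-0.4, -0.7, -3.5]
grip_width: 0.0303
```

>>> {"name": "step_arm", "arguments": {"rows": [{"delta_pos": [0,0,0],"angular": [0,0,0]},{"delta_pos": [0,0,0],"angular": [0,0,0]}]}}

```text
clock: 23.6
tool_pos: [0.5492, 0.1273, 0.3125]
eef_rot: [-3.141, 0.001, 0.434]
contact_force: [0.4, -0.1, -3.2]
grip_width: 0.0298
```

Run:
```python
from h import *
c=cams.read_camera("wrist");im=c["img"];cv2.imwrite("pics/d1.png",im);np.save("d1.npy",{k:c[k] for k in("mtx","cam_to_world")},allow_pickle=True)
s=bot.read_state();print(s["tool_pos"],s["eef_rot"],s["clock"],s["grip_width"])
print([(np.round(r["xy"]),round(r["p"],2)) for r in cams.recognise(c,"blank1")])
print("mouth at",proj(c,[.552,.259,.137]))
from circ import circ
print(circ(c,im,(.552,.259),.137,[.055],[1]))
```

```text
[0.54938382 0.1272782  0.31262045] [-3.14144571e+00  6.77505230e-04  4.34650693e-01] 23.65 0.030171063059673434
[(array([422., 108.]), 0.81), (array([405.,  77.]), 0.78), (array([430.,  80.]), 0.61)]
mouth at [388.35095532  82.75804467]
(array([0.55185543, 0.25811845]), np.float64(-35.422630310058594))
```

View pics/d1.png

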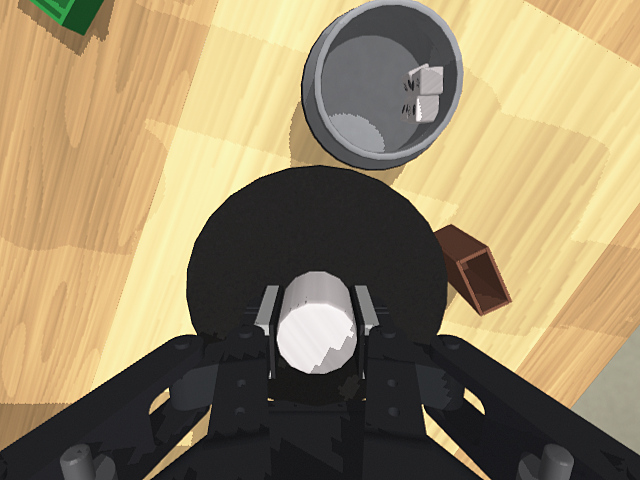

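The wrist view shows the bung held upright with its knob top at about (316,338). The barrel mouth is at (388,83), with blanks inside against the wall at (430,80) and (427,108), two of them partly hidden.

Run:
```python
from circ import *
c=np.load("d1.npy",allow_pickle=True).item();im=cv2.imread("pics/d1.png")
p=np.array([.5494,.1273,.3126]);r=down(.4347)
k=onz(c,(316.5,338),p[2]+.0136);print("knob top in tool",r.inv().apply(k-p).round(4))
sel=lambda a:(np.cos(a-(.4347+np.pi/2))>.3)
f,v=circ(c,im,p[:2],p[2]+.053-.0734,[.062],[1],sel);print("flange in tool",r.inv().apply(np.array([f[0],f[1],p[2]])-p).round(4),v)
o=r.apply([0,-.001,0])
plan(np.array([.552,.2587,.24])-o*[1,1,0],down(.4347))
```

```text
knob top in tool [-0.0007 -0.0014 -0.0136]
flange in tool [-0.0014 -0.0012 -0.    ] -38.11035919189453
call 1/1 dpos [5.77, -11.71, 7.27] ang [-0.0, 0.03, 0.02]
```

>>> {"name": "step_arm", "arguments": {"rows": [{"delta_pos": [1.2,-2.4,0],"angular": [0,0,0]},{"delta_pos": [2.9,-5.8,1],"angular": [0,0,0]},{"delta_pos": [4.4,-9,3],"angular": [0,0,0]},{"delta_pos": [5.5,-11.2,5],"angular": [0,0,0]},{"delta_pos": [5.9,-11.7,7.2],"angular": [0,0,0]}]}}

```text
clock: 24.32
tool_pos: [0.5535, 0.2599, 0.2399]
eef_rot: [-3.142, -0.0, 0.438]
contact_force: [-0.3, 0.9, -2.2]
grip_width: 0.0299
```

>>> {"name": "step_arm", "arguments": {"rows": [{"delta_pos": [0,0,0],"angular": [0,0,0]},{"delta_pos": [0,0,0],"angular": [0,0,0]},{"delta_pos": [0,0,0],"angular": [0,0,0]}]}}

```text
clock: 24.7
tool_pos: [0.5541, 0.2583, 0.2421]
eef_rot: [3.141, -0.002, 0.436]
contact_force: [0.1, -1.5, -4.3]
grip_width: 0.0304
```

Run:
```python
from circ import *
c=cams.read_camera("wrist");im=c["img"];cv2.imwrite("pics/e1.png",im)
p,r=pose();print(p,r.as_euler("xyz"),"bung axis",(p+r.apply([-.001,-.0012,0])).round(4),bot.read_state()["clock"])
# rim outer edge visible on camera side?
th=r.as_euler("xyz")[2]+np.pi/2
print(circ(c,im,(.552,.2585),.137,[.061],[1],lambda a:np.cos(a-th)>.6))
plan(np.array([.552,.2587,.18])-r.apply([-.001,-.0012,0])*[1,1,0],down(.4347))
```

```text
[0.55408763 0.25834192 0.24204738] [ 3.14154596e+00 -1.54683993e-03  4.36244200e-01] bung axis [0.5527 0.259  0.242 ] 24.75
(array([0.546 , 0.2705]), np.float64(-40.0))
call 1/1 dpos [-0.08, -0.0, 6.2] ang [0.0, -0.09, 0.09]
```

>>> {"name": "step_arm", "arguments": {"rows": [{"delta_pos": [-0.1,0,1.2],"angular": [0,0,0]},{"delta_pos": [-0.1,0,2.6],"angular": [0,0,0]},{"delta_pos": [-0.1,0,4],"angular": [0,0,0]},{"delta_pos": [-0.1,0,5],"angular": [0,0,0]},{"delta_pos": [-0.1,0,5.6],"angular": [0,0,0]}]}}

```text
clock: 25.38
tool_pos: [0.5524, 0.2581, 0.184]
eef_rot: [3.142, 0.001, 0.437]
contact_force: [-0.6, 0.3, -3.4]
grip_width: 0.0301
```

>>> {"name": "step_arm", "arguments": {"rows": [{"delta_pos": [0,0,0.2],"angular": [0,0,0]},{"delta_pos": [0,0,0.5],"angular": [0,0,0]},{"delta_pos": [0,0,0.8],"angular": [0,0,0]},{"delta_pos": [0,0,1.1],"angular": [0,0,0]},{"delta_pos": [0,0,1.2],"angular": [0,0,0]}]}}

```text
clock: 26.0
tool_pos: [0.5526, 0.2582, 0.1728]
eef_rot: [-3.142, 0.0, 0.437]
contact_force: [-0.1, 0.6, -3.6]
grip_width: 0.0302
```

No contact so far. Home is expected at TCP z ≈ 0.1664.

>>> {"name": "step_arm", "arguments": {"rows": [{"delta_pos": [0,0,0.1],"angular": [0,0,0]},{"delta_pos": [0,0,0.25],"angular": [0,0,0]},{"delta_pos": [0,0,0.4],"angular": [0,0,0]},{"delta_pos": [0,0,0.5],"angular": [0,0,0]},{"delta_pos": [0,0,0.5],"angular": [0,0,0]}]}}

```text
clock: 26.62
tool_pos: [0.5526, 0.2582, 0.1679]
eef_rot: [-3.142, 0.0, 0.437]
contact_force: [0.0, 0.3, -3.6]
grip_width: 0.0298
```

>>> {"name": "step_arm", "arguments": {"rows": [{"delta_pos": [0,0,0.05],"angular": [0,0,0]},{"delta_pos": [0,0,0.1],"angular": [0,0,0]},{"delta_pos": [0,0,0.15],"angular": [0,0,0]},{"delta_pos": [0,0,0.15],"angular": [0,0,0]},{"delta_pos": [0,0,0.15],"angular": [0,0,0]}]}}

```text
clock: 27.25
tool_pos: [0.5526, 0.2582, 0.1665]
eef_rot: [-3.142, 0.0, 0.437]
contact_force: [0.5, 0.3, -3.2]
grip_width: 0.0304
```

>>> {"name": "step_arm", "arguments": {"rows": [{"delta_pos": [0,0,0.05],"angular": [0,0,0]},{"delta_pos": [0,0,0.1],"angular": [0,0,0]},{"delta_pos": [0,0,0.1],"angular": [0,0,0]}]}}

```text
clock: 27.62
tool_pos: [0.5527, 0.2582, 0.1664]
eef_rot: [3.142, -0.0, 0.437]
contact_force: [-2.4, -2.1, 7.0]
grip_width: 0.03
```

The force went from -3.2 to +7 N at z = 0.1664, exactly the expected seating height, so the bung is seated. I release and retreat.

>>> {"name": "step_arm", "arguments": {"rows": [{"delta_pos": [0,0,0],"angular": [0,0,0]},{"delta_pos": [0,0,0],"angular": [0,0,0]},{"delta_pos": [0,0,0],"angular": [0,0,0]},{"delta_pos": [0,0,0],"angular": [0,0,0]},{"delta_pos": [0,0,0],"angular": [0,0,0]}], "grip": 1}}

```text
clock: 28.25
tool_pos: [0.5527, 0.2582, 0.1655]
eef_rot: [-3.142, 0.0, 0.437]
contact_force: [0.1, 0.2, -0.6]
grip_width: 0.0852
```

>>> {"name": "step_arm", "arguments": {"rows": [{"delta_pos": [0,0,-2],"angular": [0,0,0]},{"delta_pos": [0,0,-6],"angular": [0,0,0]},{"delta_pos": [0,0,-11],"angular": [0,0,0]},{"delta_pos": [0,0,-16],"angular": [0,0,0]},{"delta_pos": [0,0,-20],"angular": [0,0,0]}]}}

```text
clock: 28.88
tool_pos: [0.5528, 0.2583, 0.3679]
eef_rot: [3.142, -0.002, 0.437]
contact_force: [0.3, -0.4, -0.1]
grip_width: 0.0856
```

>>> {"name": "step_arm", "arguments": {"rows": [{"delta_pos": [-5,10,0],"angular": [0,0,0]},{"delta_pos": [-5,10,0],"angular": [0,0,0]},{"delta_pos": [-5,10,0],"angular": [0,0,0]},{"delta_pos": [-5,10,0],"angular": [0,0,0]},{"delta_pos": [-5,10,0],"angular": [0,0,0]}]}}

```text
clock: 29.5
tool_pos: [0.5497, 0.1474, 0.3654]
eef_rot: [-3.141, 0.0, 0.438]
contact_force: [0.0, 0.3, -0.2]
grip_width: 0.0853
```

Run:
```python
from circ import *
c=cams.read_camera("wrist");s=cams.read_camera("scene")
p,r=pose();print(p,bot.read_state()["clock"],bot.read_state()["contact_force"])
for z in(.168,.178,.188): print("flange top",z,circ(c,c["img"],(.552,.2585),z,[.062],[1]))
im=np.hstack([cv2.resize(c["img"],(400,300)),cv2.resize(s["img"][140:320,300:540],(400,300),interpolation=cv2.INTER_CUBIC)]);cv2.imwrite("pics/f1.png",im)
print("expect knob top",proj(s,[.552,.2587,.212]),"home flange",proj(s,[.552,.2587,.178]))
```

```text
[0.54968956 0.14739956 0.36531571] 29.6 [-0.39613197  0.30402867 -0.45831416]
flange top 0.168 (array([0.54588374, 0.25290041]), np.float64(-30.151649475097656))
flange top 0.178 (array([0.542974  , 0.25328749]), np.float64(-21.98621368408203))
flange top 0.188 (array([0.53960549, 0.25326118]), np.float64(-17.584749221801758))
expect knob top [425.79900418 194.66472444] home flange [424.39112919 206.16548409]
```

View pics/f1.png

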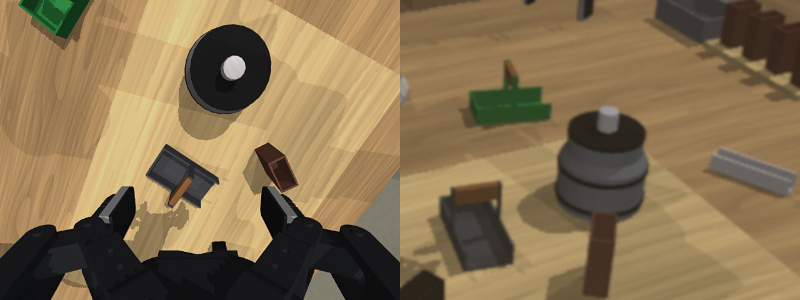

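The wrist half shows the bung seated, with its flange at (228,68) covering the rim and its knob at (234,67). The empty tray is standing level at (180,178), and the sleeves are where they were. The scene half shows the flange flush on the drum and the knob upright at (608,112). My expected z values in that check were wrong (the flange top should be 0.146 and the knob top 0.180), so I redo it numerically.

Run:
```python
from circ import *
c=cams.read_camera("wrist");s=cams.read_camera("scene");t=cams.read_camera("top")
for z in(.136,.141,.146,.151,.156): print("flange top",z,circ(c,c["img"],(.552,.2585),z,[.062],[1]))
for z in(.175,.18,.185): print("knob top",z,circ(c,c["img"],(.552,.2585),z,[.016],[-1]))
k=onz(c,proj(c,list(circ(c,c["img"],(.552,.2585),.18,[.016],[-1])[0])+[.18]),.18)
print(tri([(c,proj(c,k)),(s,(300+207.5/1.6667,140+108/1.6667))]))
for n in["sleeve_brown","sleeve_black","file","channel"]:
    print(n,[(np.round(r["xy"],1),round(r["p"],2)) for r in cams.recognise(s,n)][:1],[(np.round(r["xy"],1),round(r["p"],2)) for r in cams.recognise(t,n)][:1])
# change against first picture of the scene
d=cv2.absdiff(s["img"],cv2.imread("pics/scene0.png")).max(2)
n,l,st,ce=cv2.connectedComponentsWithStats((cv2.morphologyEx((d>40).astype(np.uint8),cv2.MORPH_OPEN,np.ones((3,3)))))
print([(ce[i].round().tolist(),int(st[i,4])) for i in range(1,n) if st[i,4]>15])
print(bot.read_state()["clock"])
```

```text
flange top 0.136 (array([0.55241944, 0.26003083]), np.float64(-30.814929962158203))
flange top 0.141 (array([0.55208764, 0.25881609]), np.float64(-36.18288803100586))
flange top 0.146 (array([0.5518874 , 0.25921842]), np.float64(-36.36722946166992))
flange top 0.151 (array([0.55179424, 0.2584643 ]), np.float64(-34.14688491821289))
flange top 0.156 (array([0.54700298, 0.252186  ]), np.float64(-29.6831111907959))
knob top 0.175 (array([0.552 , 0.2605]), np.float64(-40.0))
knob top 0.18 (array([0.55225 , 0.259625]), np.float64(-40.0))
knob top 0.185 (array([0.5513125 , 0.25840625]), np.float64(-40.0))
(array([0.55185573, 0.25902838, 0.18198592]), [0.00034177416357561435, 0.0003417741635755608])
sleeve_brown [(array([418.8, 289.8]), 0.96)] [(array([275.7, 165.1]), 0.61)]
sleeve_black [(array([311.3, 333.5]), 0.59)] [(array([347.5, 165.4]), 0.97)]
file [(array([106.2, 344. ]), 0.68)] [(array([462.7, 214.4]), 0.56)]
channel [(array([513. , 242.6]), 0.79)] [(array([158.6, 217.7]), 0.96)]
[([58.0, 1.0], 19), ([63.0, 16.0], 234), ([330.0, 17.0], 164), ([381.0, 4.0], 209), ([43.0, 10.0], 67), 
[... 208 characters left out ...]
15), ([327.0, 54.0], 183), ([383.0, 69.0], 33), ([391.0, 70.0], 30), ([412.0, 70.0], 58), ([257.0, 79.0], 113), ([400.0, 78.0], 75), ([317.0, 86.0], 93), ([399.0, 112.0], 2117), ([48.0, 83.0], 18), ([263.0, 87.0], 37), ([274.0, 88.0], 73), ([64.0, 104.0], 173), ([235.0, 120.0], 497), ([308.0, 116.0], 182), ([60.0, 157.0], 1882), ([307.0, 136.0], 353), ([91.0, 151.0], 42), ([196.0, 199.0], 119), ([435.0, 212.0], 154), ([408.0, 212.0], 131), ([137.0, 233.0], 1346), ([216.0, 231.0], 1695), ([420.0, 229.0], 44), ([45.0, 271.0], 3832), ([169.0, 260.0], 33), ([194.0, 292.0], 4085), ([351.0, 273.0], 214), ([336.0, 268.0], 56), ([341.0, 283.0], 61), ([279.0, 298.0], 993), ([318.0, 299.0], 25)]
30.15
```

```bash
python3 -c "
from workcell import ticket;print(ticket.close_job())"
```

```text
the job is handed in; nothing more can be done
None
```

The job is done and handed in at about 30 s of robot time.

- **Tray:** I lifted it by its handle and tipped it 50° with the lip over the barrel. I set it back down level within about 2 mm of where it stood. The measured load fell from about 5.3 N to 3.2 N, which matches four blanks leaving it.
- **Blanks:** In the barrel I could clearly see two blanks, with others partly hidden behind them; the detector marked three. I saw none outside. The count of four therefore rests on the weight change, not on a direct count.
- **Bung:** I lowered it under control until the force turned from -3.2 N to +7 N, at the height expected for it to be home, then let go. In the last check the knob top measured 0.182 m against an expected 0.180 m. The flange best fitted its home height and was centred on the barrel to about 1 mm.
- **Bystanders:** The sleeves, channel and green look-alike showed where they were at the start. The file I checked least: the final views found it, but I had no starting measurement to compare. At the end the robot was clear of everything, with its gripper open.

**Checks that disagreed:**
- The text said the tray's lip faced the robot (-x). The pictures showed it facing away, at a yaw of about -10°, and I worked from the pictures.
- Two rim or flange fits gave bad values. One had the bung partly blocking the view, and the other used a wrong height of mine, which I corrected and re-ran.
- Early heights for the tray read 2 to 9 mm low in the wrist views; the touch-down force then confirmed the nominal height.

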